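# Close the guard of the loaded tube mixer

## Task

Two identical tube mixers stand on the lab bench with their amber sliding guards open. Push the guard of the mixer that holds the tubes (the coloured caps under the guard) fully home until its latch clicks and holds it. Leave the empty mixer's guard where it is, and leave the reagent bottle standing where it is.

Things in the scene. Friction and masses are not known exactly. Their poses are not given: they have to be found in the camera images.
- loaded_guard (a joint): Amber sheet guard of the fixed mixer holding tubes (yellow, green caps): metres open, 0 home, starts 0.08-0.12. Slides level, away from the robot to close; friction 1.5 N, stays where left. From 20 mm open a bump meets a spring pawl in the black housing; about 8 N carries it over the pawl at 10 mm (yellow pin rises, drops), then the pawl snaps it home to its stop. Short of that: not latched.
- loaded_handle (a point): Middle of the top edge of that guard's orange handle, 156 mm above the bench; +x along the closing travel, z up. The handle is an upright tab 60 mm wide (y), 10 thick (x), 40 tall, on the guard's edge nearest the robot. Behind it (-x): only the mixer's flat deck, 75 mm above the bench, between rails 156 mm apart and 120 mm high. Mixer 320 x 180 mm; guard sheet's top at 116 mm.
- bottle: Amber glass reagent bottle with white cap, 64 mm diameter, 130 mm tall, standing loose on the bench beside the mixers; origin at the centre of its underside, z up. To be left standing where it is.
- empty_handle (a point): Middle of the top edge of the orange handle of the other mixer's guard, 156 mm high, same build and axes; that guard also starts 80 to 120 mm open, but its tube block is bare, with only dark holes. To be left as it is.
Things that resemble listed ones, but are neither listed nor needed, are in the scene too. Several things look just like the bottle: the one meant starts farthest to the robot's left.

How it is judged (in metres and radians):
At the end, for the whole second after the job is handed in: The guard of the mixer with the tubes is latched home (within 5 mm of its stop, past the pawl), the empty mixer's guard is within 15 mm of where it started, and the bottle stands upright (within 10 degrees) within 30 mm of where it was (value of joint loaded_guard below 0.005 m and distance of empty_handle from where it was at the start of the episode below 0.015 m and distance of bottle from where it was at the start of the episode below 0.03 m and angle between bottle's own z axis and vertical below 0.17 rad); the robot touches nothing.
It fails at once if the empty mixer's guard is pushed or pulled (more than 15 mm) (distance of empty_handle from where it was at the start of the episode above 0.015 m).
It fails at once if the bottle is knocked over (angle between bottle's own z axis and vertical above 0.5 rad).
It also fails if it takes over 32 s, if anything falls off the work surface, if the arm or the gripper's body presses on something with over 40 N, if the wrist force passes 120 N, or if a joint passes its speed limit or range.

## Robot

A 6-joint arm with a two-finger parallel gripper is mounted at the origin on the work surface. World frame = base frame: x ahead of the robot, y to its left, z up, the work surface at z = 0. Lengths are in mm, angles in rad, forces in N, time in s.
With the tool pointing down it reaches from about 225 to 875 mm from the base axis. Payload 3.4 kg.
Tool frame: the origin (TCP) lies on the centre line of the jaws, within the pads' length; the fingertips stand nose_length ahead of it and the grasp point (between the pads) lies 2 mm behind it (nose_length is the distance from the TCP to the fingertips, in mm); z points along the fingers, y is the line along which they close (so a half turn about z gives the same grasp; the last joint's range is limited). The gripper opens to 85 mm and grips with 20 to 120 N. Pads are 22 mm wide; open, the fingers measure 114 mm over their backs; the gripper's body (76 mm by 85 mm) begins 54 mm behind the grasp point. The pads swing forward as they close: fully open they stand 13 mm farther back than shut.
Start: joints at [-1.255, 0.276, 1.505, -0, 1.361, -0.121], TCP at [243.252, -521.046, 248.328] pointing down, gripper open.
Joint ranges: [-2.89, 2.89], [-0.75, 2.08], [0.22, 2.7], [-1.18, 4.32], [0.11, 2.71], [-2.7, 2.7]. Speed limits (rad/s): [2.57, 2.57, 3.14, 3.14, 3.14, 3.14].

## Interface

Orientations are given as a unit quaternion [w, x, y, z].
In Python, from plant import * gives the robot as it stands.
- The arm moves only by the tool apply_moves, never from a script. Its arguments are lists of equal length, an entry for each row: "dp": the shift along the tool's x, y, z in fractions of the full range, 1 being 400 mm, a list of three; "turn": the turn about the tool's z in shares of 2 rad (1.0 is 2 rad). In form: {"dp": [[tx, ty, tz], ...], "turn": [turn, ...]}. A call has 1 to 5 rows; each row is the pose to reach, as a shift and turn from the pose commanded when the call began, along the tool's axes at that moment; what a row does not reach only later rows make up. A row lasts 1/12 s, in which the tool goes at most 41.7 mm and 7.16 degrees, less where a joint would pass 70% of its speed; a pose out of reach is approached as far as the arm can. A call with a gripper value outside its range is refused whole. "gripper" is the closure, from -1 (fully open) to 1 (shut), set as the call begins (left out, the last holds). The fingers move at their own pace and stop on an object; the grip force is fixed at half the most. Time passes only in rows, so rows that repeat a pose let the fingers close. It gives the time, the measured TCP pose, the force, the opening and the grip force at its end, in the units of the state.
- observe(): the state, without advancing time (a new reading comes with each control period).
- capture(name): name is "scene" or "top" or "wrist"; returns the picture (420x560x3 uint8, blue, green, red); there is no depth.
- camera_info(name): a dict with "vertical_fov" (degrees; the focal length in pixels is half the picture's height over the tangent of half this angle, whatever the lens; pixels are square), "cx", "cy" (the principal point, pixels), "D" ([k1, k2, p1, p2, k3] as OpenCV has them; the pictures are not rectified), "rvec" (rotation vector, rad) and "tvec" (3), from world to camera coordinates, as OpenCV has them. Camera axes: x right, y down, z forward; pixel columns grow to the right and rows downward; lengths in mm; the calibration is good to about 2 mm. A picture is of the moment at which its call begins: read the wrist's pose just before it. camera_info takes no time and is no camera call; for the wrist camera it gives the pose at the moment of the call.
- hand_in(): hands the job in; it is judged then, once.
Trained networks look in the newest picture that a camera, given by its name, has taken for a name from the list of things; names that differ only in an ending like _2 or _b are one class to them, and where a whole thing is asked for, a point or a joint stands for the part that bears it (a point fixed in the world has none). Each returns a list of dicts, best first, with "p" (0 to 1); they miss things now and then, are a little off and sometimes report something else, mostly with a low value. They report only what shows in the picture. A call takes as long as a camera call. They do not tell look-alikes from the thing itself.
- masks_of(name, camera): "mask" (420x560 bool, what is visible of it) and "rect" ([left, top, width, height] in pixels, round what is visible of it).
The state is a dict: "time": time; "joints": joint angles; "joint_vel": joint speeds; "joint_torque": joint torques, N m; "eef_pos": TCP position; "ee_rot": TCP orientation; "contact_force": force on the tool from outside, world axes, zero at the start; "ft_torque": the same for the moment, N m; "gripper_width": finger opening in mm; "grip_force": force on a finger pad.
Only numpy, scipy, OpenCV 4.12 (cv2) and the standard library are available. Lean on these libraries where they do the work, as an engineer would, in place of code of your own. Each camera call takes 0.05 s, during which the arm holds its last target. There are 200 camera calls.

## Working session

There is one attempt and no reset: what is moved stays moved. The work goes in short steps, Python scripts to look and compute and a tool call to move; the robot and the scene stay as the last step left them, time stands still between calls to the robot, and variables do not carry over. Pictures are saved under pics/ and viewed, at most 10 in all, crops included, and the job is handed in when it is done.

Besides the shell and the picture viewer there is one more tool, called after ">>>" by a JSON object that holds its "method" and its "body", one argument or row to a line. apply_moves: Moves the arm, as the interface text tells. Its arguments: {"type":"object","properties":{"dp":{"type":"array"},"turn":{"type":"array"},"gripper":{"type":"number"}},"required":["dp","turn"]}

```bash
mkdir -p pics
cat > h.py <<'E'
from plant import *
import numpy as np, cv2
def K(ci):
    f=210/np.tan(np.radians(ci["vertical_fov"])/2)
    return np.array([[f,0,ci["cx"]],[0,f,ci["cy"]],[0,0,1.]])
def ray(ci,uv,z):
    p=cv2.undistortPoints(np.array([[uv]],float),K(ci),np.array(ci["D"],float))[0,0]
    R=cv2.Rodrigues(np.array(ci["rvec"],float))[0]; t=np.array(ci["tvec"],float).ravel()
    c=-R.T@t; d=R.T@np.array([p[0],p[1],1]); return c+d*(z-c[2])/d[2]
E
python3 - <<'E'
from h import *
s=observe();print(s["time"],s["eef_pos"],s["ee_rot"])
a=capture("scene");b=capture("top")
cv2.imwrite("pics/scene.png",a);cv2.imwrite("pics/top.png",b)
for cam in("top","scene"):
    ci=camera_info(cam);print(ci)
    for n,z in(("loaded_handle",156),("empty_handle",156),("loaded_guard",116),("bottle",130)):
        for m in masks_of(n,cam):
            ys,xs=np.nonzero(m["mask"]);c=(xs.mean(),ys.mean())
            print(cam,n,round(m["p"],2),m["rect"],np.round(c),np.round(ray(ci,c,z)))
E
```

```text
0.0 [ 243.0780781  -520.54104544  247.42565089] [-9.31464122e-04  9.76245114e-01  2.16667030e-01 -8.85891824e-05]
{'vertical_fov': 45.600185552679875, 'cx': 281.3878662387787, 'cy': 204.36199386759375, 'D': array([-0.13498667,  0.        ,  0.        ,  0.        ,  0.        ]), 'rvec': array([ 2.1395212 , -2.1410882 ,  0.14340158]), 'tvec': array([ -45.71607663,  542.7062564 , 1863.52462471])}
top loaded_handle 0.66 [312.7, 170.0, 46.0, 46.8] [333. 197.] [ 553. -231.  156.]
top empty_handle 0.65 [206.9, 161.7, 45.8, 52.1] [229. 190.] [577. 139. 156.]
top loaded_guard 0.87 [309.0, 167.6, 48.0, 49.6] [332. 196.] [ 562. -234.  116.]
top bottle 0.86 [417.5, 183.5, 21.0, 20.6] [427. 193.] [ 569. -580.  130.]
top bottle 0.7 [411.8, 250.4, 21.2, 13.8] [422. 257.] [ 336. -552.  130.]
top bottle 0.63 [422.4, 214.4, 20.9, 15.0] [429. 222.] [ 464. -585.  130.]
top bottle 0.55 [387.9, 198.4, 26.3, 18.6] [402. 207.] [ 518. -485.  130.]
{'vertical_fov': 45.929131549597976, 'cx': 290.8826173572425, 'cy': 216.9733379819784, 'D': array([-0.07394416,  0.        ,  0.        ,  0.        ,  0.        ]), 'rvec': array([ 1.96773791,  1.64042587, -0.56577855]), 'tvec': array([ -31.76720727, -342.33656397, 2094.80141072])}
scene loaded_handle 0.61 [219.9, 204.0, 50.1, 53.8] [242. 231.] [ 588. -236.  156.]
scene empty_handle 0.75 [326.8, 198.6, 51.6, 51.2] [354. 221.] [613. 128. 156.]
scene loaded_guard 0.83 [216.7, 205.1, 51.9, 55.4] [242. 231.] [ 558. -238.  116.]
scene bottle 0.87 [131.4, 189.2, 23.0, 32.2] [142. 208.] [ 408. -560.  130.]
scene bottle 0.75 [123.1, 246.9, 21.5, 33.4] [133. 265.] [ 640. -587.  130.]
scene bottle 0.72 [151.7, 230.2, 22.9, 32.8] [163. 247.] [ 587. -493.  130.]
```

View pics/top.png

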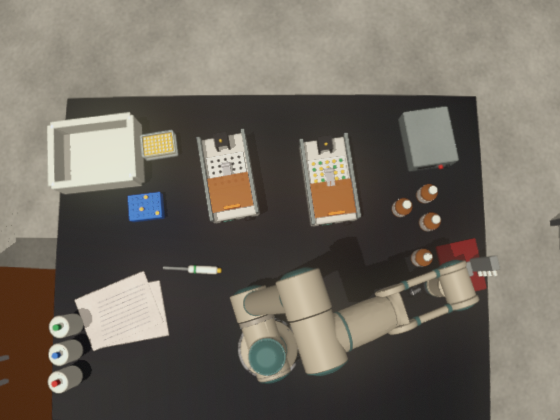

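View pics/scene.png

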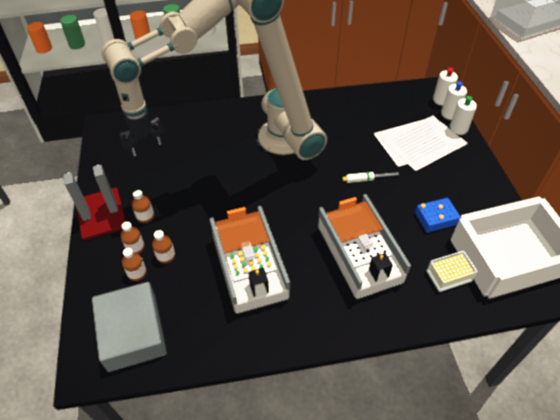

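Both views show two mixers: the one at top px (330,180) has coloured caps under its guard, the one at (229,175) has bare dark holes. The candidate orange handles are at top px ~(338,213) and ~(232,207), or scene px ~(236,212) and ~(346,203). I choose the first, with caps, at y≈-230. Four look-alike bottles sit at top px (402,207), (428,193), (430,222) and (422,257). The leftmost is (402,207), clear of the mixer. I'll check in one crop.

Run:
```python
from h import *
a=cv2.imread("pics/scene.png")[195:320,200:300];b=cv2.imread("pics/top.png")[125:235,290:370]
a=cv2.resize(a,(400,500),interpolation=cv2.INTER_CUBIC);b=cv2.resize(b,(400,550),interpolation=cv2.INTER_CUBIC)
o=np.zeros((550,800,3),np.uint8);o[:500,:400]=a;o[:,400:]=b;cv2.imwrite("pics/crop.png",o)
for cam,box in(("top",(195,225,310,362)),("scene",(198,225,210,262))):
    im=cv2.imread(f"pics/{cam}.png");h=cv2.cvtColor(im,cv2.COLOR_BGR2HSV);y0,y1,x0,x1=box
    m=(h[...,2]>200)&(h[...,1]>180)&(h[...,0]<18)
    m2=np.zeros_like(m);m2[y0:y1,x0:x1]=m[y0:y1,x0:x1]
    ys,xs=np.nonzero(m2)
    if len(xs):
        print(cam,len(xs),xs.min(),xs.max(),ys.min(),ys.max(),xs.mean(),ys.mean(),ray(camera_info(cam),(xs.mean(),ys.mean()),150))
```

```text
top 16 332 343 211 213 338.0625 211.8125 [ 499.16127984 -250.27008951  150.        ]
scene 260 223 261 207 224 243.80384615384617 218.51923076923077 [ 532.551546   -224.74510604  150.        ]
```

View pics/crop.png

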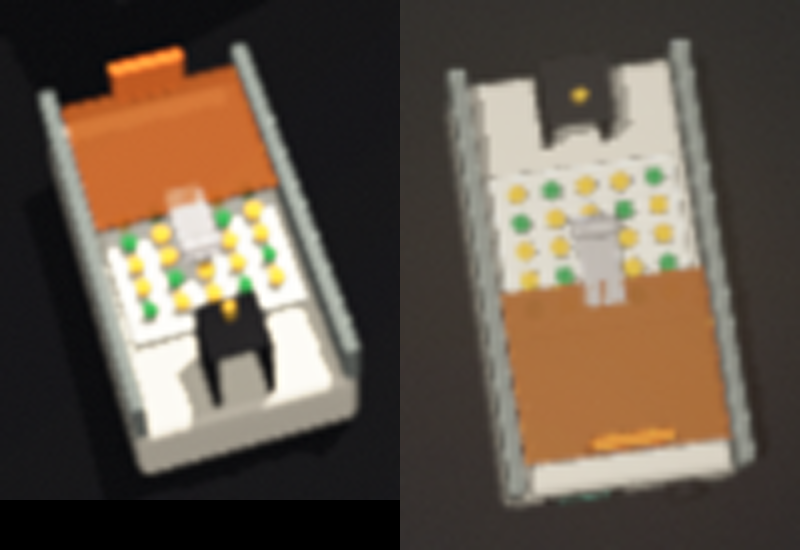

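The crop shows the chosen mixer with yellow and green caps under the guard. Its orange handle's top edge runs from (592,443) to (676,434) in the top half and (108,66) to (183,50) in the scene half. The bumper and pin housing are at the far end.

Run:
```python
from h import *
T=camera_info("top");S=camera_info("scene")
t=lambda x,y,z:ray(T,(290+(x-400+.5)/5-.5,125+(y+.5)/5-.5),z)
s=lambda x,y,z:ray(S,(200+(x+.5)/4-.5,195+(y+.5)/4-.5),z)
for n,f,a,b,z in(("handle T",t,(592,443),(676,434),156),("handle S",s,(108,66),(183,50),156),
 ("railL T",t,(512,500),(457,72),120),("railR T",t,(745,455),(681,42),120),
 ("railL S",s,(238,45),(352,345),120),("railR S",s,(47,92),(142,430),120),("sheetfar T",t,(503,293),(702,268),116)):
    p,q=f(*a,z),f(*b,z);d=q-p;print(n,p.round(),q.round(),((p+q)/2).round(1),"len",np.linalg.norm(d).round(),"ang",np.degrees(np.arctan2(d[1],d[0])).round(1))
o=observe();from scipy.spatial.transform import Rotation as R
q=o["ee_rot"];M=R.from_quat([q[1],q[2],q[3],q[0]]).as_matrix();print(M.round(4),o["eef_pos"])
```

```text
handle T [ 493. -214.  156.] [ 500. -274.  156.] [ 496.6 -243.7  156. ] len 60.0 ang -84.0
handle S [ 496. -277.  156.] [ 490. -214.  156.] [ 493.3 -245.4  156. ] len 64.0 ang 95.5
railL T [ 457. -158.  120.] [ 777. -120.  120.] [ 616.7 -139.1  120. ] len 323.0 ang 6.8
railR T [ 489. -328.  120.] [ 800. -288.  120.] [ 644.5 -307.9  120. ] len 314.0 ang 7.4
railL S [ 463. -165.  120.] [ 774. -122.  120.] [ 618.4 -143.8  120. ] len 314.0 ang 7.9
railR S [ 485. -331.  120.] [ 818. -289.  120.] [ 652.  -309.8  120. ] len 336.0 ang 7.2
sheetfar T [ 610. -153.  116.] [ 629. -300.  116.] [ 619.2 -226.5  116. ] len 148.0 ang -82.8
[[ 9.061e-01  4.230e-01  0.000e+00]
 [ 4.230e-01 -9.061e-01 -1.000e-04]
 [-0.000e+00  1.000e-04 -1.000e+00]] [ 243.24131235 -521.04838171  248.29960268]
```

The rows are not in the units I measure in: shifts go in shares of 400 mm and turns go in shares of 2 rad. I convert before sending: 150 mm is 0.375, 144 mm is 0.36, 18 degrees is 0.1571.

>>> {"method": "apply_moves", "body": {
  "dp": [
    [0.09,-0.0475,0],
    [0.18,-0.0975,0],
    [0.27,-0.145,0],
    [0.36,-0.195,0],
    [0.375,-0.2,0]
  ],
  "turn": [0.0524,0.1047,0.1571,0.1571,0.1571],
  "gripper": 1
}}

```text
time: 0.92
eef_pos: [347.8, -379.5, 248.6]
ee_rot: [-0.002, 0.998, 0.063, 0.001]
contact_force: [-1.0, -0.4, 0.1]
gripper_width: 25.4
grip_force: 0.0
```

```bash
cat >> h.py <<'E'
from scipy.spatial.transform import Rotation as Rn
def to(target,ang=None):
    o=observe();q=o["ee_rot"];M=Rn.from_quat([q[1],q[2],q[3],q[0]]).as_matrix()
    print("t",o["time"],"pos",o["eef_pos"].round(1),"xang",np.degrees(np.arctan2(M[1,0],M[0,0])).round(2),"F",np.round(o["contact_force"],1),"w",o["gripper_width"])
    print("dp",(M.T@(np.array(target)-o["eef_pos"])).round(1))
E
python3 -c "
from h import *
to([445,-250,248])"
```

```text
t 0.9167 pos [ 347.8 -379.5  248.6] xang 7.26 F [-1.  -0.4  0.1] w 25.354548754763375
dp [ 112.7 -116.2    1.3]
```

To row units: -116 mm is -0.29, 112 mm is 0.28.

>>> {"method": "apply_moves", "body": {
  "dp": [
    [0.07,-0.0725,0],
    [0.14,-0.145,0],
    [0.21,-0.2175,0],
    [0.28,-0.29,0],
    [0.28,-0.29,0]
  ],
  "turn": [0,0,0,0,0]
}}

```text
time: 1.33
eef_pos: [445.8, -250.7, 248.5]
ee_rot: [-0.002, 0.998, 0.065, 0.002]
contact_force: [0.8, 0.1, -1.3]
gripper_width: -0.0
grip_force: 0.0
```

```bash
python3 -c "
from h import *
to([445,-250,150])
ci=camera_info('wrist');im=capture('wrist');cv2.imwrite('pics/w1.png',im)
for f in ([495,-244,156],):
    print(cv2.projectPoints(np.array([f],float),np.array(ci['rvec'],float),np.array(ci['tvec'],float),K(ci),np.array(ci['D'],float))[0].ravel())
"
```

```text
t 1.3333 pos [ 445.8 -250.7  248.5] xang 7.4 F [ 0.8  0.1 -1.3] w -0.004501983271185364
dp [-1.  -0.5 98.5]
[279.77582279 146.70503986]
```

View pics/w1.png

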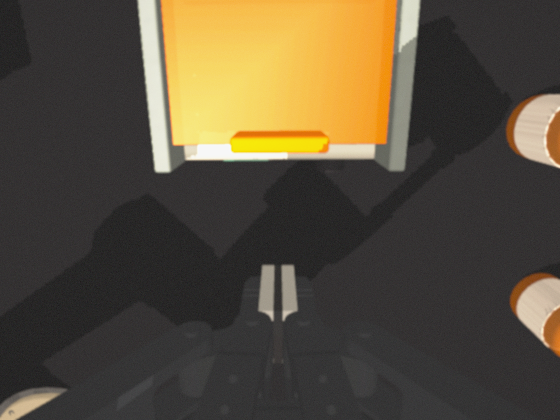

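The wrist view shows the handle's top at (279,143), against a predicted (280,147), square to the closed fingers at (278,280). I'll descend behind it.

To row units: 100 mm is 0.25, 70 mm is 0.175.

>>> {"method": "apply_moves", "body": {
  "dp": [
    [0,0,0.0875],
    [0,0,0.175],
    [0,0,0.25],
    [0,0,0.25]
  ],
  "turn": [0,0,0,0]
}}

```text
time: 1.72
eef_pos: [438.1, -254.8, 143.1]
ee_rot: [-0.004, 0.998, 0.061, -0.005]
contact_force: [-1.6, 0.6, 0.1]
gripper_width: 0.0
grip_force: 0.0
```

To row units: 44 mm is 0.11, 36 mm is 0.09.

>>> {"method": "apply_moves", "body": {
  "dp": [
    [0.025,0,0],
    [0.05,0,0],
    [0.07,0,0],
    [0.09,0,0],
    [0.11,0,0]
  ],
  "turn": [0,0,0,0,0]
}}

```text
time: 2.13
eef_pos: [487.4, -251.6, 149.9]
ee_rot: [0.001, 0.998, 0.062, 0.001]
contact_force: [-2.2, -1.3, 1.5]
gripper_width: 0.3
grip_force: 0.9
```

To row units: 40 mm is 0.1, 32 mm is 0.08.

>>> {"method": "apply_moves", "body": {
  "dp": [
    [0.02,0,0],
    [0.04,0,0],
    [0.06,0,0],
    [0.08,0,0],
    [0.1,0,0]
  ],
  "turn": [0,0,0,0,0]
}}

```text
time: 2.55
eef_pos: [526.3, -245.6, 148.2]
ee_rot: [-0.0, 0.998, 0.061, -0.0]
contact_force: [-1.3, -0.0, 0.9]
gripper_width: -0.0
grip_force: 0.9
```

To row units: 15 mm is 0.0375, 10 mm is 0.025.

>>> {"method": "apply_moves", "body": {
  "dp": [
    [0.0125,0,0],
    [0.025,0,0],
    [0.0375,0,0],
    [0.0375,0,0]
  ],
  "turn": [0,0,0,0]
}}

```text
time: 2.88
eef_pos: [541.7, -244.0, 148.1]
ee_rot: [0.0, 0.998, 0.061, 0.001]
contact_force: [1.0, -0.2, 0.8]
gripper_width: -0.1
grip_force: 0.0
```

To row units: 12 mm is 0.03, 9 mm is 0.0225.

>>> {"method": "apply_moves", "body": {
  "dp": [
    [0.0075,0,0],
    [0.015,0,0],
    [0.0225,0,0],
    [0.03,0,0]
  ],
  "turn": [0,0,0,0]
}}

```text
time: 3.22
eef_pos: [552.4, -242.7, 148.2]
ee_rot: [-0.0, 0.998, 0.061, -0.0]
contact_force: [-1.8, 0.4, -1.2]
gripper_width: 0.1
grip_force: 0.8
```

To row units: 9 mm is 0.0225, 6 mm is 0.015.

>>> {"method": "apply_moves", "body": {
  "dp": [
    [0.0075,0,0],
    [0.015,0,0],
    [0.0225,0,0]
  ],
  "turn": [0,0,0]
}}

```text
time: 3.47
eef_pos: [560.2, -241.5, 148.1]
ee_rot: [-0.0, 0.998, 0.062, -0.002]
contact_force: [-7.5, -0.7, 3.9]
gripper_width: -0.2
grip_force: 4.0
```

Force is rising, so the bump has met the pawl. I'll continue slowly.

To row units: 6 mm is 0.015, 4 mm is 0.01.

>>> {"method": "apply_moves", "body": {
  "dp": [
    [0.005,0,0],
    [0.01,0,0],
    [0.015,0,0]
  ],
  "turn": [0,0,0]
}}

```text
time: 3.72
eef_pos: [565.7, -240.8, 148.1]
ee_rot: [-0.0, 0.998, 0.061, -0.002]
contact_force: [-4.3, 0.5, 0.9]
gripper_width: -0.1
grip_force: 2.3
```

To row units: 6 mm is 0.015, 4 mm is 0.01.

>>> {"method": "apply_moves", "body": {
  "dp": [
    [0.005,0,0],
    [0.01,0,0],
    [0.015,0,0],
    [0.015,0,0]
  ],
  "turn": [0,0,0,0]
}}

```text
time: 4.05
eef_pos: [575.1, -240.4, 148.6]
ee_rot: [0.001, 0.998, 0.061, 0.002]
contact_force: [0.6, -0.1, 0.4]
gripper_width: 0.1
grip_force: 0.0
```

Run:
```python
from h import *
to([560,-241,148])
a=capture("scene")[185:320,200:300];cv2.imwrite("pics/c2.png",cv2.resize(a,(440,594),interpolation=cv2.INTER_CUBIC))
```

```text
t 4.05 pos [ 575.1 -240.4  148.6] xang 7.03 F [ 0.6 -0.1  0.4] w 0.11817009045449386
dp [-15.1  -1.3   0.6]
```

View pics/c2.png

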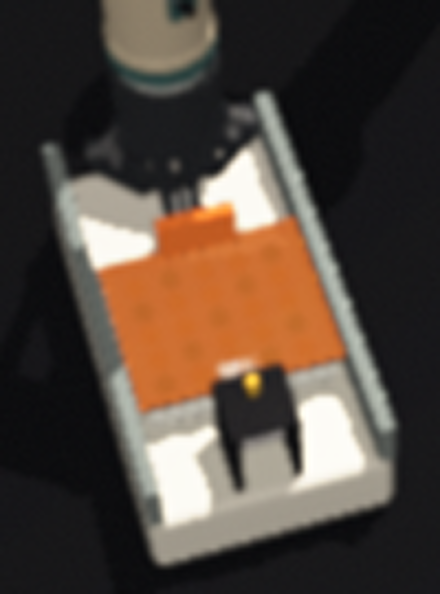

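The view shows the guard sheet reaching the black housing at (250,400), with the handle just ahead of the fingers at (195,225). Force fell to zero, so the guard probably snapped over. I'll press a little further to feel the stop.

To row units: 6 mm is 0.015, 4 mm is 0.01.

>>> {"method": "apply_moves", "body": {
  "dp": [
    [0.005,0,0],
    [0.01,0,0],
    [0.015,0,0],
    [0.015,0,0]
  ],
  "turn": [0,0,0,0]
}}

```text
time: 4.43
eef_pos: [580.0, -239.5, 148.4]
ee_rot: [0.0, 0.998, 0.061, 0.0]
contact_force: [0.2, -0.2, -0.5]
gripper_width: -0.1
grip_force: 0.0
```

To row units: 4 mm is 0.01, 2 mm is 0.005.

>>> {"method": "apply_moves", "body": {
  "dp": [
    [0.005,0,0],
    [0.01,0,0],
    [0.01,0,0]
  ],
  "turn": [0,0,0]
}}

```text
time: 4.68
eef_pos: [581.2, -239.1, 148.3]
ee_rot: [0.0, 0.998, 0.062, -0.003]
contact_force: [-5.7, -1.0, 4.2]
gripper_width: -0.0
grip_force: 2.8
```

To row units: 3 mm is 0.0075, 2 mm is 0.005.

>>> {"method": "apply_moves", "body": {
  "dp": [
    [0.005,0,0],
    [0.0075,0,0],
    [0.0075,0,0]
  ],
  "turn": [0,0,0]
}}

```text
time: 4.93
eef_pos: [581.3, -239.1, 148.3]
ee_rot: [0.0, 0.998, 0.062, -0.005]
contact_force: [-11.1, -1.9, 6.6]
gripper_width: 0.2
grip_force: 6.0
```

The guard is hard against its stop: force is rising with no motion. I'll back off and lift.

>>> {"method": "apply_moves", "body": {
  "dp": [
    [-0.0375,0,0],
    [-0.1,0,0],
    [-0.1,0,-0.0875],
    [-0.1,0,-0.175],
    [-0.1,0,-0.25]
  ],
  "turn": [0,0,0,0,0]
}}

```text
time: 5.35
eef_pos: [546.1, -243.3, 249.6]
ee_rot: [-0.0, 0.998, 0.061, 0.0]
contact_force: [0.1, -0.9, 1.2]
gripper_width: -0.1
grip_force: 0.0
```

To row units: -130 mm is -0.325, -105 mm is -0.2625.

>>> {"method": "apply_moves", "body": {
  "dp": [
    [-0.0875,0,-0.025],
    [-0.175,0,-0.05],
    [-0.2625,0,-0.05],
    [-0.325,0,-0.05],
    [-0.325,0,-0.05]
  ],
  "turn": [0,0,0,0,0]
}}

```text
time: 5.77
eef_pos: [413.3, -259.0, 269.0]
ee_rot: [0.0, 0.998, 0.06, -0.001]
contact_force: [0.4, 0.2, -0.1]
gripper_width: -0.1
grip_force: 0.0
```

Run:
```python
from h import *
to([445,-250,248])
a=capture("scene")[185:320,200:300];cv2.imwrite("pics/c3.png",cv2.resize(a,(440,594),interpolation=cv2.INTER_CUBIC))
```

```text
t 5.7667 pos [ 413.3 -259.   269. ] xang 6.89 F [ 0.4  0.2 -0.1] w -0.10644256205212446
dp [32.6 -5.1 20.9]
```

View pics/c3.png

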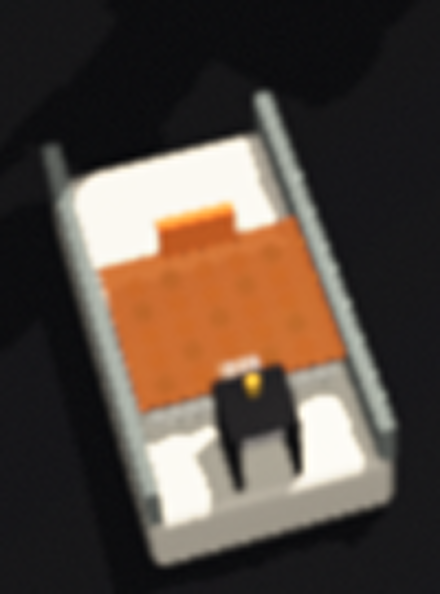

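The guard has stayed home: the handle is at the same (195,225) as right after the snap, and the pin is down at (252,385). Handing in.

```bash
python3 -c "
from plant import *
print(hand_in())"
```

```text
the job is handed in; nothing more can be done
None
```

I pushed the loaded mixer's guard past its pawl to the hard stop, and it was still home after I withdrew the arm. The arm went nowhere near the empty mixer or the bottle; the job is handed in, but no verdict came back.

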